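# Hang the parts basket and shift the locking sleeve one hole

## Robot

A 7-joint arm with a two-finger parallel gripper is mounted at the origin on a cart in front of the work surface, level with it; the furniture and walls round the work are solid. World frame = base frame: x ahead of the robot, y to its left, z up, the work surface at z = 0. Lengths are in m, angles in degrees, forces in N, time in s.
With the tool pointing down it reaches from about 0.425 to 0.875 m from the base axis. Payload 4.7 kg.
Tool frame: the origin (TCP) lies between the finger pads; the fingertips stand 8 mm ahead of it and the grasp point (between the pads) lies 11 mm behind it (env.tip_extent is the distance from the TCP to the fingertips, in m); z points along the fingers, y is the line along which they close (so a half turn about z gives the same grasp; the last joint's range is limited). The gripper opens to 87 mm and grips with 3 to 60 N. Pads are 19 mm wide; open, the fingers measure 117 mm over their backs; the gripper's body (75 mm by 190 mm) begins 51 mm behind the grasp point.
Start: joints at [74.891, 18.392, -4.016, 83.108, 1.295, 78.541, -3.26], TCP at [0.178, -0.625, 0.231] pointing down, gripper open.
Joint ranges: [-163.93, 163.93], [-17.29, 119.83], [-79.2, 71.16], [3.27, 140.29], [-89.18, 269.18], [5.43, 117.66], [-154.24, 154.24]. Speed limits (degrees/s): [147.25, 147.25, 180, 180, 180, 180, 180].

## Interface

Orientations are given as [roll, pitch, yaw] about the fixed x, y, z axes, in that order (R = Rz(yaw) Ry(pitch) Rx(roll)).
In Python, from cell import sensors, vision, workorder, env gives the robot as it stands.
- The arm moves only by the tool drive_tool, never from a script. Its argument "moves" is a list of rows, each an object of numbers: "x", "y", "z": the shift along the tool's x, y, z in mm; "rx", "ry", "rz": the turn, a rotation vector about the tool's x, y, z in rad; "fingers": the closure, from -1 (fully open) to 1 (shut). In form: [{"x": .., "y": .., "z": .., "rx": .., "ry": .., "rz": .., "fingers": ..}, ...]. A call has 1 to 20 rows; each row is the pose to reach, as a shift and turn from the pose commanded when the call began, along the tool's axes at that moment; what a row does not reach only later rows make up. A row lasts 1/8 s, in which the tool goes at most 62.5 mm and 10.7 degrees, less where a joint would pass 70% of its speed; a pose out of reach is approached as far as the arm can. A call with a gripper value outside its range is refused whole. The fingers move at their own pace and stop on an object; "force" is the grip in N (left out, the last holds). Time passes only in rows, so rows that repeat a pose let the fingers close. It gives the time, the measured TCP pose, the force, the opening and the grip force at its end, in the units of the state.
- sensors.get_obs(): the state, without advancing time (a new reading comes with each control period).
- vision.read_camera(name): name is "side" or "top" or "wrist"; returns a dict with "image" (420x560x3 uint8, red, green, blue), "fx", "fy", "cx", "cy" (pixels), "R" (3x3) and "t" (3): a world point X has camera coordinates R X + t. Camera axes: x right, y down, z forward; pixel columns grow to the right and rows downward; lengths in m; the calibration is good to about 2 mm. A picture is of the moment at which its call begins. There is no depth.
- workorder.sign_off(): hands the job in; it is judged then, once.
The state is a dict: "time_s": time; "qpos": joint angles; "joint_velocities": joint speeds; "effort": joint torques, N m; "tool_pos": TCP position; "tool_rot": TCP orientation; "force": force on the tool from outside, world axes, zero at the start; "wrist_torque": the same for the moment, N m; "grip_width": finger opening in m; "grasp_force": force on a finger pad.
Only numpy, scipy, OpenCV 4.12 (cv2) and the standard library are available. Lean on these libraries where they do the work, as an engineer would, in place of code of your own. Each camera call takes 0.05 s, during which the arm holds its last target. There are 200 camera calls.

## Task

Hang the parts basket by its handle on the twin hook of the sleeve that slides on the square tube, with the sleeve still locked where it is. Then pull up the sleeve's spring lock knob, slide the sleeve with the hanging basket along the tube to the very next hole on the side where the open bin stands, and let the pin drop fully home in it. Finish holding: the program ends with the fingers still gripping the knob, the pin held down in the hole and the basket hanging still; do not shove the open bin or the closed carton away.

Things in the scene. Friction and masses are not known exactly. Their poses are not given: they have to be found in the camera images.
- rack: Fixed stand: a bright square tube (30 mm square, 320 mm long, its axis along the body's y axis, top face 145 mm above the bench) on two dark posts. Five pin holes of 12 mm in its top face at y = -100, -50, 0, 50 and 100 mm (pitch 50 mm). Origin on the bench under the tube's middle. +x points away from the side where the hook is; z up. It stands somewhere else and turned differently each time
- sleeve (a joint): Travel (m) of the grey sleeve (84 mm long, 42 mm square) along the rack's +y axis. 0 at the start, locked in the middle hole; neighbouring holes are at +0.05 and -0.05; range -0.105 to 0.105; about 2 N of friction. The pin leaves about 1.5 mm of play
- hook: Twin hook bolted to the sleeve's front (rack -x side), moving with the sleeve. Two dark 8 mm round prongs, 72 mm apart on centres (at y = +36 and -36 mm), reaching 119 mm out; gap between the prongs 64 mm. Each dips to a seat 95 mm out and rises again to an upturned tip. Origin on the tube axis at the middle of the sleeve, 130 mm above the bench; axes as the rack's
- hook_seat (a point): Where the middle of the handle bar lies when hung: midway between the prongs, 95 mm in front (rack -x) of the tube axis, 175 mm above the bench. Prong tips: 24 mm further out, tops 17 mm higher than this point; behind it the prongs peak 9 mm higher. Come in from the front, bar along the rack's y and about 25 mm high, so that the prongs pass under the bar and over the tray; then lower
- basket: Loose open sheet-steel parts basket, 70 mm (x) by 130 mm (y) by 45 mm high, wall 3 mm, with a fixed dark arch handle; about 0.15 to 0.3 kg. Origin under its middle, z up. Either way round is alike
- basket_grip (a point): Middle of the basket's handle bar, 100 mm above the basket's underside: round bar 10 mm thick, straight for 100 mm along the basket's y axis, open for 50 mm between bar and tray rim. Grip it here from above, fingers closing along the basket's x axis; the fingers then pass between the prongs
- plunger (a joint): Lift (m) of the spring lock pin on the sleeve's top: 0 = pin fully down, range to 0.018. The pin clears the tube's top face from about 0.011 up; the spring pushes it down with 4 N at 0 and 8 N at 0.018. Let go or lowered over a hole it drops to 0, between holes it stays at about 0.011
- knob: Black round knob on the lock pin, 27 mm across, 25 mm high, on the middle of the sleeve's top; origin at the centre of its underside, 168 mm above the bench when the pin is down. It moves with the sleeve and lifts with the pin
- knob_grip (a point): Point on the knob's axis at gripping height, 14 mm above its underside: 182 mm above the bench when the pin is down. The fingertips have 31 mm of free height below it to the sleeve's top (a 28 mm collar 8 mm high stands under the knob)
- open_bin: Open empty black bin, 115 x 145 x 60 mm, loose on the bench beyond one end of the rack (left or right): it shows which way to slide. Origin under its middle
- carton: Closed white cardboard carton, 74 x 102 x 66 mm, loose on the bench beyond the other end of the rack. Origin under its middle

How it is judged (in metres and radians):
On the way, in this order (a step that is already met when the one before it is completed fails the run):
1. the basket hangs by its handle on both prongs, let go by the fingers, the sleeve still locked in the middle hole (distance between basket_grip and hook_seat below 0.02 m and contact force between basket and hook above 0.7 N and contact force between basket and the fingers below 0.1 N and angle between basket's own z axis and vertical below 0.3 rad and value of joint sleeve between -0.005 and 0.005 m and value of joint plunger below 0.003 m), for 0.3 s.
2. the lock pin is pulled clear of its hole by the knob, with the basket hanging (value of joint plunger above 0.01 m and contact force between the fingers and knob above 1 N and distance between basket_grip and hook_seat below 0.025 m), for 0.1 s.
At the end, for the whole second after the job is handed in: Sleeve within 4 mm of the next hole (50 mm from the start) on the open bin's side, pin down to within 3 mm, fingers gripping the knob (over 1 N); basket hanging still on the hook (handle middle within 20 mm of the seat, tilt under 0.3 rad), not touched by the robot (((y of open_bin in the frame of rack above 0 m and value of joint sleeve between 0.046 and 0.054 m) or (y of open_bin in the frame of rack below 0 m and value of joint sleeve between -0.054 and -0.046 m)) and value of joint plunger below 0.003 m and contact force between the fingers and knob above 1 N and distance between basket_grip and hook_seat below 0.02 m and contact force between basket and hook above 0.7 N and contact force between basket and the arm below 0.1 N and contact force between basket and the fingers below 0.1 N and angle between basket's own z axis and vertical below 0.3 rad and linear speed of basket below 0.05 m/s); the arm keeps its last pose, push and grip.
It fails at once if the open bin or the carton is shoved more than 30 mm (distance of any of open_bin, carton from where it was at the start of the episode above 0.03 m).
It also fails if it takes over 62 s, if anything falls off the work surface, if the arm or the gripper's body presses on something with over 40 N, if the wrist force passes 120 N, or if a joint passes its speed limit or range.

## Working session

There is one attempt and no reset: what is moved stays moved. The work goes in short steps, Python scripts to look and compute and a tool call to move; the robot and the scene stay as the last step left them, time stands still between calls to the robot, and variables do not carry over. Pictures are saved under pics/ and viewed, at most 10 in all, crops included, and the job is handed in when it is done.

Besides the shell and the picture viewer there is one more tool, called after "Call:" by a JSON object that holds its "api" and its "payload". drive_tool: Moves the arm, as the interface text tells. Its arguments: {"type":"object","properties":{"moves":{"type":"array"},"force":{"type":"number"}},"required":["moves"]}

```bash
ls; mkdir -p pics
python3 - <<'E'
from cell import sensors, vision, env
import cv2, numpy as np
o=sensors.get_obs(); print(o)
for n in ["top","side"]:
    c=vision.read_camera(n); cv2.imwrite(f"pics/{n}0.png",c["image"][:,:,::-1])
    print(n,c["fx"],c["fy"],c["cx"],c["cy"],np.round(c["R"],4).tolist(),np.round(c["t"],4).tolist(), (-np.array(c["R"]).T@np.array(c["t"])).round(3))
E
```

```text
pics
{'time_s': 0.0, 'qpos': array([74.88992115, 18.43947171, -4.01426192, 83.17596628,  1.29411793,
       78.5407618 , -3.26158145]), 'joint_velocities': array([ 0.06922743, -0.05341285,  0.08456525,  0.05215403, -0.01391622,
        0.0183804 ,  0.02008801]), 'effort': array([-5.71619040e-06, -4.91290998e+01, -4.04005134e-01, -3.12524235e+01,
       -6.38774643e-02,  4.36365476e-02,  1.61472344e-04]), 'tool_pos': array([ 0.17806237, -0.62456532,  0.22944733]), 'tool_rot': array([-1.79888991e+02,  5.35355446e-03,  1.59168950e+01]), 'force': array([0.72937787, 0.06119095, 0.22892881]), 'wrist_torque': array([ 0.03735027,  0.03247903, -0.04701409]), 'grasp_force': 0.0, 'grip_width': 0.08702747954756164}
top 532.7337734241189 532.7337734241189 274.9991901463091 210.25533483876424 [[-0.0626, -0.998, -0.0026], [-0.9757, 0.0617, -0.2105], [0.2102, -0.0106, -0.9776]] [0.1046, 0.4901, 1.4899] [0.172 0.09  1.56 ]
side 431.73884792347445 431.73884792347445 285.8034686006186 204.64403425146617 [[-0.8717, -0.4896, -0.0206], [-0.2533, 0.486, -0.8364], [0.4196, -0.7239, -0.5477]] [0.4703, 0.1886, 1.1109] [-0.008  0.943  0.776]
```

View pics/top0.png

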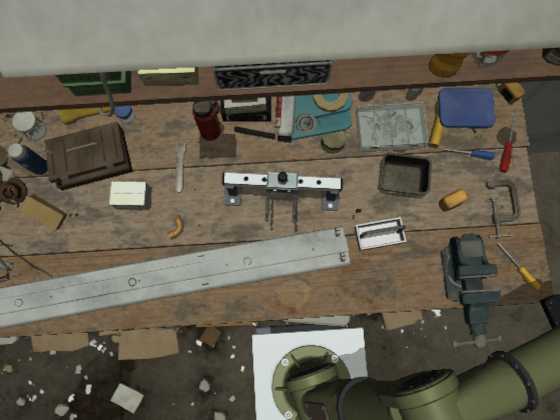

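View pics/side0.png

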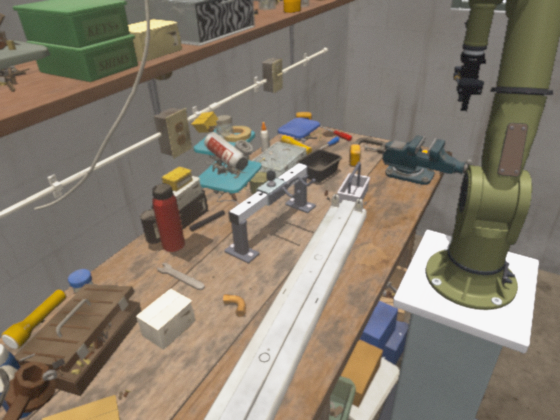

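The top view shows the tube from (224,178) to (340,185), with the knob at (283,177) and the prongs pointing down toward the robot. The basket is at (381,234), the black bin at (404,176) on the right (world −y), and the carton at (128,194). The side view agrees. Next I'll measure these.

```bash
cat > h.py <<'E'
import numpy as np, cv2
def ray(c,uv,z):
    R=np.array(c["R"]);t=np.array(c["t"]);C=-R.T@t
    d=R.T@np.array([(uv[0]-c["cx"])/c["fx"],(uv[1]-c["cy"])/c["fy"],1.])
    return C+d*(z-C[2])/d[2]
def proj(c,X):
    p=np.array(c["R"])@np.array(X)+np.array(c["t"]); return np.array([c["fx"]*p[0]/p[2]+c["cx"],c["fy"]*p[1]/p[2]+c["cy"]])
def tri(cs,uvs):
    A=[];b=[]
    for c,uv in zip(cs,uvs):
        R=np.array(c["R"]);t=np.array(c["t"]);C=-R.T@t
        d=R.T@np.array([(uv[0]-c["cx"])/c["fx"],(uv[1]-c["cy"])/c["fy"],1.]);d/=np.linalg.norm(d)
        P=np.eye(3)-np.outer(d,d);A.append(P);b.append(P@C)
    return np.linalg.lstsq(np.vstack(A),np.hstack(b),rcond=None)[0]
def blobs(im,mask,x0,y0,x1,y1,mn=15):
    m=np.zeros(mask.shape,np.uint8);m[y0:y1,x0:x1]=mask[y0:y1,x0:x1]*255
    cs,_=cv2.findContours(m,cv2.RETR_EXTERNAL,cv2.CHAIN_APPROX_NONE)
    return sorted([k for k in cs if cv2.contourArea(k)>mn],key=cv2.contourArea,reverse=True)
E
python3 - <<'E'
from cell import vision
from h import *
c=vision.read_camera("top");im=c["image"];g=im.min(2)
np.save("pics/top.npy",im)
for nm,mask,box,z in [("tube",g>150,(215,165,350,200),.145),("basket",g>120,(350,212,415,255),.045),("handle",im.max(2)<75,(352,220,410,246),.1),("knob",im.max(2)<45,(272,168,295,188),.193),("bin",im.max(2)<70,(370,145,440,205),.06),("carton",g>130,(100,175,155,215),.066)]:
    for k in blobs(im,mask,*box)[:3]:
        r=cv2.minAreaRect(k);p=cv2.boxPoints(r)
        w=[ray(c,q,z)[:2].round(4).tolist() for q in p]
        print(nm,cv2.contourArea(k),np.round(r[0],1),np.round(r[1],1),"c",ray(c,r[0],z)[:2].round(4),w)
a=cv2.resize(im[150:255,210:420],(0,0),fx=3.8,fy=3.8,interpolation=cv2.INTER_CUBIC)
cv2.imwrite("pics/crop1.png",a[:,:,::-1])
E
```

```text
tube 373.5 [318.7 182.2] [43.  10.4] c [ 0.547  -0.0502] [[0.5391, 0.0103], [0.5686, 0.0067], [0.5548, -0.1108], [0.5255, -0.1068]]
tube 369.5 [245.4 178.5] [42.9 10.4] c [0.57   0.1504] [[0.562, 0.2105], [0.5915, 0.2079], [0.5781, 0.0902], [0.5488, 0.0933]]
tube 199.5 [282.  179.7] [27.3 14.3] c [0.5604 0.05  ] [[0.545, 0.0897], [0.5856, 0.0848], [0.5759, 0.0102], [0.5354, 0.0155]]
basket 649.0 [380.5 232.7] [25.9 47.7] c [ 0.412  -0.2258] [[0.442, -0.1543], [0.4575, -0.2925], [0.3822, -0.2968], [0.3672, -0.16]]
handle 31.0 [400.4 232.1] [ 7.4 13.5] c [ 0.4016 -0.2696] [[0.3856, -0.2546], [0.4225, -0.2648], [0.4178, -0.2847], [0.3809, -0.2743]]
knob 60.0 [282.  176.5] [9. 8.] c [0.556  0.0508] [[0.5691, 0.0606], [0.5677, 0.0393], [0.5429, 0.041], [0.5443, 0.0622]]
bin 727.5 [403.7 167.2] [60.5 34. ] c [ 0.599  -0.3107] [[0.5917, -0.2088], [0.686, -0.2558], [0.6064, -0.413], [0.514, -0.3644]]
bin 107.5 [400.3 192.5] [46.6  9.2] c [ 0.5238 -0.2922] [[0.5328, -0.2242], [0.5589, -0.2338], [0.5149, -0.3601], [0.489, -0.3501]]
carton 760.0 [127.  192.5] [23. 36.] c [0.5722 0.4975] [[0.61, 0.5496], [0.6033, 0.4451], [0.5347, 0.4459], [0.5413, 0.5494]]
```

View pics/crop1.png

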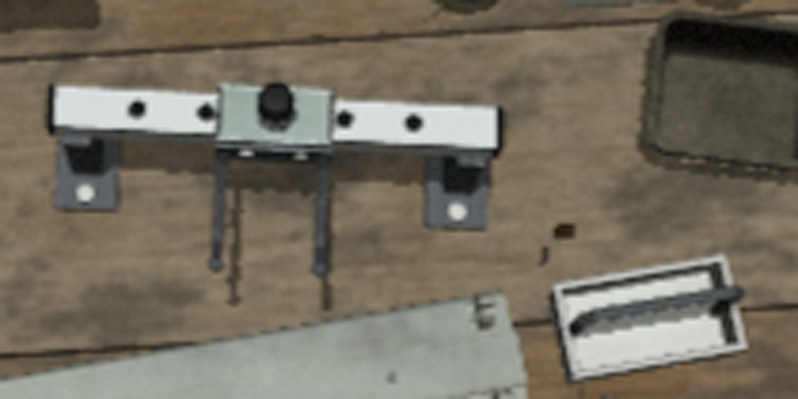

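The crop shows the holes, the sleeve and both prong tips (crop (215,263) and (321,268)), and the handle bar from (577,326) to (740,294). The tube measures 320 mm, so the rack pose is good. I'll check the prong tips and handle against it and work out the first move.

```bash
cat >> h.py <<'E'
from scipy.spatial.transform import Rotation as Ro
RC=np.array([0.5584,0.0502]); RY=-6.6
def rack(p): # rack frame -> world
    a=np.radians(RY);return np.r_[np.array([[np.cos(a),-np.sin(a)],[np.sin(a),np.cos(a)]])@np.array(p[:2])+RC,p[2]]
def unrack(P):
    a=np.radians(RY);return np.array([[np.cos(a),np.sin(a)],[-np.sin(a),np.cos(a)]])@(np.array(P[:2])-RC)
def rel(o,pos,yaw):
    R0=Ro.from_euler("xyz",o["tool_rot"],degrees=True);R1=Ro.from_euler("xyz",[180,0,yaw],degrees=True)
    return (R0.inv().apply(np.array(pos)-o["tool_pos"])*1000).round(1),(R0.inv()*R1).as_rotvec().round(4)
E
python3 - <<'E'
from cell import vision,sensors
from h import *
c=vision.read_camera("top")
f=lambda u,v:(u/3.8+210-.37,v/3.8+150-.37)
print("tips",[unrack(ray(c,f(*p),.188)).round(4) for p in [(215,263),(321,268)]], "exp -119,+-36")
print("holes",[unrack(ray(c,f(*p),.145)).round(4) for p in [(137,109),(206,112),(345,119),(414,123)]])
e=[ray(c,f(*p),.1) for p in [(577,326),(740,294)]]
print("handle",e,(e[0]+e[1])/2,np.degrees(np.arctan2(-(e[0]-e[1])[0],(e[0]-e[1])[1])))
e=[ray(c,f(*p),.045) for p in [(555,287),(725,256),(747,350),(571,381)]]
print("rim",np.round(e,4),np.mean(e,0)); print("seat",rack([-.095,0,.175]))
o=sensors.get_obs();print(rel(o,[.412,-.226,.32],96.4))
E
```

```text
tips [array([-0.1183,  0.036 ]), array([-0.118 , -0.0373])] exp -119,+-36
holes [array([0.0007, 0.1   ]), array([0.0011, 0.05  ]), array([ 0.0011, -0.0507]), array([ 0.0007, -0.1007])]
handle [array([ 0.39905547, -0.1608254 ,  0.1       ]), array([ 0.41517182, -0.28219033,  0.1       ])] [ 0.40711364 -0.22150787  0.1       ] 7.564192302577095
rim [[ 0.4386 -0.1565  0.045 ]
 [ 0.4544 -0.2881  0.045 ]
 [ 0.3813 -0.2966  0.045 ]
 [ 0.3661 -0.1617  0.045 ]] [ 0.41009218 -0.22573569  0.045     ]
seat [0.46402959 0.06111903 0.175     ]
(array([ 334.3, -319.4,  -89.8]), array([-1.1000e-03, -8.0000e-04, -1.4047e+00]))
```

Call:
{"api": "drive_tool", "payload": {"moves": [{"z": -60},{"z": -90},{"x": 100,"y": -95,"z": -90,"rz": -0.4},{"x": 334,"y": -320,"z": -90,"rz": -1.405},{"x": 334,"y": -320,"z": -90,"rz": -1.405},{"x": 334,"y": -320,"z": -90,"rz": -1.405},{"x": 334,"y": -320,"z": -90,"rz": -1.405},{"x": 334,"y": -320,"z": -90,"rz": -1.405},{"x": 334,"y": -320,"z": -90,"rz": -1.405},{"x": 334,"y": -320,"z": -90,"rz": -1.405},{"x": 334,"y": -320,"z": -90,"rz": -1.405},{"x": 334,"y": -320,"z": -90,"rz": -1.405},{"x": 334,"y": -320,"z": -90,"rz": -1.405},{"x": 334,"y": -320,"z": -90,"rz": -1.405}]}}

```text
invalid input at $.moves[0]: expected keys x, y, z, rx, ry, rz, fingers
```

Run:
```python
from cell import vision,sensors
from h import *
c=vision.read_camera("wrist");o=sensors.get_obs()
cv2.imwrite("pics/w1.png",c["image"][:,:,::-1])
R=np.array(c["R"]);print(o["tool_pos"],o["tool_rot"],"cam",(-R.T@c["t"]).round(3),R.round(3).tolist(),c["fx"])
print("pred handle px",proj(c,[.409,-.2245,.1]),proj(c,[.409,-.2245,.045]))
```

```text
[ 0.17816961 -0.62486234  0.23003923] [-1.79950588e+02  3.10961473e-03  1.59194716e+01] cam [ 0.259 -0.603  0.384] [[0.275, -0.961, -0.001], [-0.918, -0.263, 0.298], [-0.287, -0.081, -0.955]] 312.6530755311188
pred handle px [-232.34207133 -296.18511333] [-125.3960868  -209.81679706]
```

View pics/w1.png

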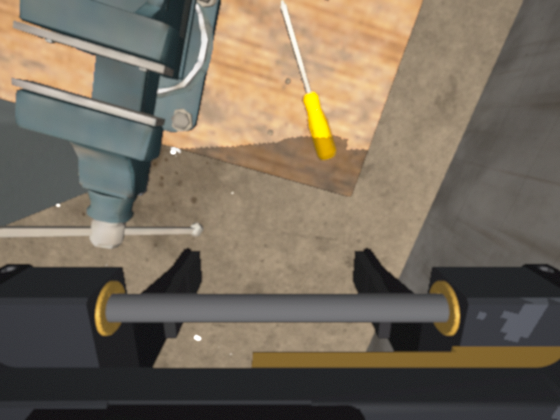

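The move was refused because every key has to be given, so the arm hasn't moved. This wrist picture shows only the vise and the fingers.

Call:
{"api": "drive_tool", "payload": {"moves": [{"x": 0,"y": 0,"z": -60,"rx": 0,"ry": 0,"rz": 0,"fingers": -1},{"x": 0,"y": 0,"z": -90,"rx": 0,"ry": 0,"rz": 0,"fingers": -1},{"x": 334,"y": -320,"z": -90,"rx": 0,"ry": 0,"rz": -1.405,"fingers": -1},{"x": 334,"y": -320,"z": -90,"rx": 0,"ry": 0,"rz": -1.405,"fingers": -1},{"x": 334,"y": -320,"z": -90,"rx": 0,"ry": 0,"rz": -1.405,"fingers": -1},{"x": 334,"y": -320,"z": -90,"rx": 0,"ry": 0,"rz": -1.405,"fingers": -1},{"x": 334,"y": -320,"z": -90,"rx": 0,"ry": 0,"rz": -1.405,"fingers": -1},{"x": 334,"y": -320,"z": -90,"rx": 0,"ry": 0,"rz": -1.405,"fingers": -1},{"x": 334,"y": -320,"z": -90,"rx": 0,"ry": 0,"rz": -1.405,"fingers": -1},{"x": 334,"y": -320,"z": -90,"rx": 0,"ry": 0,"rz": -1.405,"fingers": -1},{"x": 334,"y": -320,"z": -90,"rx": 0,"ry": 0,"rz": -1.405,"fingers": -1},{"x": 334,"y": -320,"z": -90,"rx": 0,"ry": 0,"rz": -1.405,"fingers": -1},{"x": 334,"y": -320,"z": -90,"rx": 0,"ry": 0,"rz": -1.405,"fingers": -1},{"x": 334,"y": -320,"z": -90,"rx": 0,"ry": 0,"rz": -1.405,"fingers": -1}]}}

```text
time_s: 2.0
tool_pos: [0.4111, -0.2268, 0.3204]
tool_rot: [-180.0, -0.0, 96.3]
force: [0.1, 0.1, 0.2]
grip_width: 0.087
grasp_force: 0.0
```

Run:
```python
from cell import vision,sensors
from h import *
c=vision.read_camera("wrist");o=sensors.get_obs()
cv2.imwrite("pics/w2.png",c["image"][:,:,::-1])
print(o["time_s"],o["tool_pos"],o["tool_rot"],o["qpos"].round(1))
print("pred handle px",proj(c,[.409,-.2245,.1]),proj(c,[.409,-.2245,.045]))
```

```text
2.05 [ 0.41123091 -0.2265902   0.32043533] [-1.79990743e+02 -8.67483972e-03  9.63007315e+01] [ 54.9  -4.9 -27.1  98.2  -2.2  86.1  34.3]
pred handle px [274.33701402 183.60374498] [274.69995616 175.41813444]
```

View pics/w2.png

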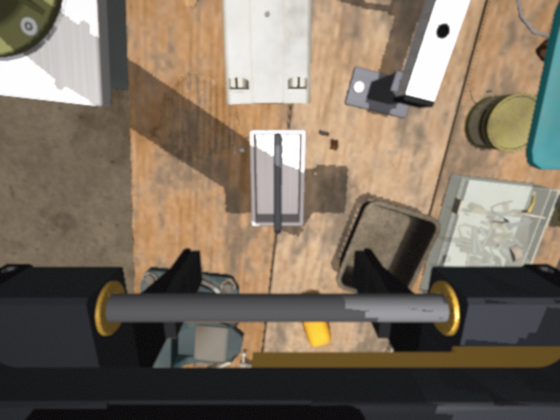

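The wrist view shows the basket upright, with rim corners near (250,131), (304,130), (303,224) and (252,226). The handle bar runs from (278,136) to (278,230). I'll refine the handle position from this view.

Run:
```python
from cell import vision,sensors
from h import *
c=vision.read_camera("wrist");o=sensors.get_obs();im=c["image"]
e=[ray(c,p,.045) for p in [(250,131),(304,130),(303,224),(252,226)]];print(np.round(e,4),np.mean(e,0).round(4))
k=blobs(im,(im.max(2)<85),270,134,287,232)[0]
r=cv2.minAreaRect(k);print(r)
vx,vy,x0,y0=cv2.fitLine(k,cv2.DIST_HUBER,0,.01,.01).ravel()
ys=k[:,0,1];print(ys.min(),ys.max())
E_=[ray(c,(x0+vx/vy*(y-y0),y),.1) for y in (145,170,195,220)]
print(np.round(E_,4)); d=E_[0]-E_[-1];print(np.degrees(np.arctan2(-d[0],d[1])))
```

```text
[[ 0.37   -0.1686  0.045 ]
 [ 0.4412 -0.1594  0.045 ]
 [ 0.4578 -0.2907  0.045 ]
 [ 0.3843 -0.302   0.045 ]] [ 0.4133 -0.2302  0.045 ]
((277.0, 198.5), (8.0, 65.0), 0.0)
166 231
[[ 0.4055 -0.1782  0.1   ]
 [ 0.4093 -0.2075  0.1   ]
 [ 0.4133 -0.2382  0.1   ]
 [ 0.4175 -0.2705  0.1   ]]
7.386102158699519
```

Run:
```python
from cell import sensors
from h import *
print(rel(sensors.get_obs(),[.411,-.227,.089],97))
```

```text
(array([ -0.6,  -0.4, 231.5]), array([-0.0001, -0.0001, -0.0116]))
```

Call:
{"api": "drive_tool", "payload": {"moves": [{"x": -0.5,"y": 0,"z": 60,"rx": 0,"ry": 0,"rz": -0.012,"fingers": -0.4},{"x": -0.5,"y": 0,"z": 110,"rx": 0,"ry": 0,"rz": -0.012,"fingers": -0.4},{"x": -0.5,"y": 0,"z": 150,"rx": 0,"ry": 0,"rz": -0.012,"fingers": -0.4},{"x": -0.5,"y": 0,"z": 180,"rx": 0,"ry": 0,"rz": -0.012,"fingers": -0.4},{"x": -0.5,"y": 0,"z": 205,"rx": 0,"ry": 0,"rz": -0.012,"fingers": -0.4},{"x": -0.5,"y": 0,"z": 222,"rx": 0,"ry": 0,"rz": -0.012,"fingers": -0.4},{"x": -0.5,"y": 0,"z": 231.5,"rx": 0,"ry": 0,"rz": -0.012,"fingers": -0.4},{"x": -0.5,"y": 0,"z": 231.5,"rx": 0,"ry": 0,"rz": -0.012,"fingers": 0.4},{"x": -0.5,"y": 0,"z": 231.5,"rx": 0,"ry": 0,"rz": -0.012,"fingers": 1},{"x": -0.5,"y": 0,"z": 231.5,"rx": 0,"ry": 0,"rz": -0.012,"fingers": 1},{"x": -0.5,"y": 0,"z": 231.5,"rx": 0,"ry": 0,"rz": -0.012,"fingers": 1},{"x": -0.5,"y": 0,"z": 231.5,"rx": 0,"ry": 0,"rz": -0.012,"fingers": 1},{"x": -0.5,"y": 0,"z": 231.5,"rx": 0,"ry": 0,"rz": -0.012,"fingers": 1}], "force": 40}}

```text
time_s: 3.72
tool_pos: [0.4117, -0.2263, 0.0891]
tool_rot: [-180.0, 0.0, 97.1]
force: [-0.9, 0.6, -0.8]
grip_width: 0.009
grasp_force: 36.7
```

Run:
```python
from cell import sensors
from h import *
o=sensors.get_obs();print(o["tool_pos"],o["force"])
for x in (-.142,-.095):
  P=rack([x,0,.192]);print(P,rel(o,P,83.4))
```

```text
[ 0.41168038 -0.22632675  0.08912368] [-0.91357687  0.56779376 -0.78263603]
[0.41734107 0.06652108 0.192     ] (array([ 289.9,   41.8, -102.9]), array([-1.000e-04,  2.000e-04,  2.392e-01]))
[0.46402959 0.06111903 0.192     ] (array([ 278.7,   87.5, -102.9]), array([-1.000e-04,  2.000e-04,  2.392e-01]))
```

Call:
{"api": "drive_tool", "payload": {"moves": [{"x": 0,"y": 0,"z": -10,"rx": 0,"ry": 0,"rz": 0,"fingers": 1},{"x": 0,"y": 0,"z": -35,"rx": 0,"ry": 0,"rz": 0,"fingers": 1},{"x": 0,"y": 0,"z": -65,"rx": 0,"ry": 0,"rz": 0,"fingers": 1},{"x": 0,"y": 0,"z": -90,"rx": 0,"ry": 0,"rz": 0,"fingers": 1},{"x": 5,"y": 0,"z": -103,"rx": 0,"ry": 0,"rz": 0,"fingers": 1},{"x": 20,"y": 3,"z": -103,"rx": 0,"ry": 0,"rz": 0.017,"fingers": 1},{"x": 45,"y": 6,"z": -103,"rx": 0,"ry": 0,"rz": 0.037,"fingers": 1},{"x": 75,"y": 11,"z": -103,"rx": 0,"ry": 0,"rz": 0.062,"fingers": 1},{"x": 105,"y": 15,"z": -103,"rx": 0,"ry": 0,"rz": 0.087,"fingers": 1},{"x": 135,"y": 20,"z": -103,"rx": 0,"ry": 0,"rz": 0.112,"fingers": 1},{"x": 165,"y": 24,"z": -103,"rx": 0,"ry": 0,"rz": 0.137,"fingers": 1},{"x": 195,"y": 28,"z": -103,"rx": 0,"ry": 0,"rz": 0.161,"fingers": 1},{"x": 222,"y": 32,"z": -103,"rx": 0,"ry": 0,"rz": 0.184,"fingers": 1},{"x": 247,"y": 36,"z": -103,"rx": 0,"ry": 0,"rz": 0.204,"fingers": 1},{"x": 267,"y": 39,"z": -103,"rx": 0,"ry": 0,"rz": 0.221,"fingers": 1},{"x": 282,"y": 41,"z": -103,"rx": 0,"ry": 0,"rz": 0.233,"fingers": 1},{"x": 290,"y": 42,"z": -103,"rx": 0,"ry": 0,"rz": 0.239,"fingers": 1},{"x": 290,"y": 42,"z": -103,"rx": 0,"ry": 0,"rz": 0.239,"fingers": 1}]}}

```text
time_s: 5.98
tool_pos: [0.4172, 0.067, 0.1918]
tool_rot: [-180.0, 0.0, 83.5]
force: [-0.7, -1.5, -2.9]
grip_width: 0.0086
grasp_force: 40.0
```

Run:
```python
from cell import vision,sensors
from h import *
c=vision.read_camera("side");o=sensors.get_obs();w=vision.read_camera("wrist")
a=np.hstack([cv2.resize(c["image"][130:270,220:400],(0,0),fx=2.2,fy=2.2,interpolation=2),cv2.resize(w["image"],(400,300))[:300]][:1])
cv2.imwrite("pics/s3.png",np.vstack([a,cv2.resize(w["image"][0:290],(396,205))])[:,:,::-1])
print(o["time_s"],o["tool_pos"],o["tool_rot"],o["force"],o["grip_width"],o["qpos"].round(1))
for x in (-.142,-.095):
  P=rack([x,0,.192]);print(P,rel(o,P,83.4))
```

```text
6.025 [0.41729542 0.06634032 0.19184398] [-1.79975977e+02  3.20496807e-02  8.34201691e+01] [-0.08730734  0.50635781 -2.49489283] 0.008634732747786337 [ 42.1  -9.9 -49.1 114.8  -7.8  72.  -10.7]
[0.41734107 0.06652108 0.192     ] (array([ 0.2,  0. , -0.2]), array([-0.0004,  0.0006,  0.0004]))
[0.46402959 0.06111903 0.192     ] (array([ 0.2, 47. , -0.2]), array([-0.0004,  0.0006,  0.0004]))
```

View pics/s3.png

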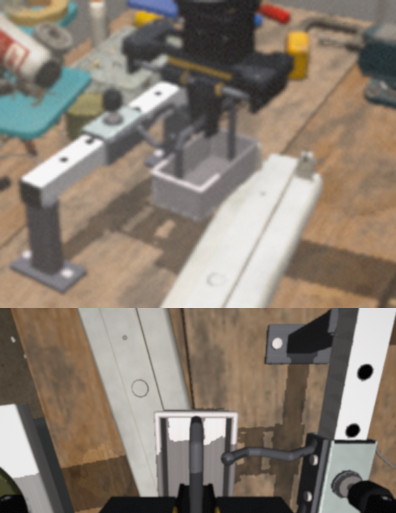

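The crop shows the basket hanging level in the grip, with the +y prong tip at (228,458) pointing over the tray and inside the handle end at (196,418). I'll check the sideways centring.

Run:
```python
from cell import vision,sensors
from h import *
c=vision.read_camera("wrist");g=lambda x,y:(x*560/396,(y-308)*290/205)
print("handle end",unrack(ray(c,g(196,418),.2)),"tip",unrack(ray(c,g(228,458),.186)))
print("rim top edge", [unrack(ray(c,g(*p),.146)).round(4) for p in [(156,411),(237,413)]])
print("prong bar", unrack(ray(c,g(300,450),.184)))
```

```text
handle end [-0.14016436  0.06362963] tip [-0.11589142  0.03189763]
rim top edge [array([-0.1758,  0.0633]), array([-0.1037,  0.0615])]
prong bar [-0.06125004  0.03768219]
```

Call:
{"api": "drive_tool", "payload": {"moves": [{"x": 2,"y": 5,"z": 0,"rx": 0,"ry": 0,"rz": 0,"fingers": 1},{"x": 2,"y": 15,"z": 0,"rx": 0,"ry": 0,"rz": 0,"fingers": 1},{"x": 2,"y": 27,"z": 0,"rx": 0,"ry": 0,"rz": 0,"fingers": 1},{"x": 2,"y": 38,"z": 0,"rx": 0,"ry": 0,"rz": 0,"fingers": 1},{"x": 2,"y": 45,"z": 0,"rx": 0,"ry": 0,"rz": 0,"fingers": 1},{"x": 2,"y": 47,"z": 0,"rx": 0,"ry": 0,"rz": 0,"fingers": 1},{"x": 2,"y": 47,"z": 5,"rx": 0,"ry": 0,"rz": 0,"fingers": 1},{"x": 2,"y": 47,"z": 12,"rx": 0,"ry": 0,"rz": 0,"fingers": 1},{"x": 2,"y": 47,"z": 19,"rx": 0,"ry": 0,"rz": 0,"fingers": 1},{"x": 2,"y": 47,"z": 23,"rx": 0,"ry": 0,"rz": 0,"fingers": 1},{"x": 2,"y": 47,"z": 25,"rx": 0,"ry": 0,"rz": 0,"fingers": 1},{"x": 2,"y": 47,"z": 25,"rx": 0,"ry": 0,"rz": 0,"fingers": 1}]}}

```text
time_s: 7.62
tool_pos: [0.4644, 0.0633, 0.167]
tool_rot: [-180.0, 0.0, 83.4]
force: [0.6, 0.1, -1.8]
grip_width: 0.009
grasp_force: 40.0
```

Call:
{"api": "drive_tool", "payload": {"moves": [{"x": 0,"y": 0,"z": 1,"rx": 0,"ry": 0,"rz": 0,"fingers": 1},{"x": 0,"y": 0,"z": 2,"rx": 0,"ry": 0,"rz": 0,"fingers": 1},{"x": 0,"y": 0,"z": 2.5,"rx": 0,"ry": 0,"rz": 0,"fingers": 1},{"x": 0,"y": 0,"z": 2.5,"rx": 0,"ry": 0,"rz": 0,"fingers": 1}]}}

```text
time_s: 8.12
tool_pos: [0.4644, 0.0633, 0.1645]
tool_rot: [-180.0, 0.0, 83.4]
force: [-0.2, -0.1, -2.2]
grip_width: 0.0085
grasp_force: 40.0
```

Call:
{"api": "drive_tool", "payload": {"moves": [{"x": 0,"y": 0,"z": 1,"rx": 0,"ry": 0,"rz": 0,"fingers": 1},{"x": 0,"y": 0,"z": 1.5,"rx": 0,"ry": 0,"rz": 0,"fingers": 1},{"x": 0,"y": 0,"z": 1.5,"rx": 0,"ry": 0,"rz": 0,"fingers": 0.6},{"x": 0,"y": 0,"z": 1.5,"rx": 0,"ry": 0,"rz": 0,"fingers": 0.3},{"x": 0,"y": 0,"z": 1.5,"rx": 0,"ry": 0,"rz": 0,"fingers": 0.1},{"x": 0,"y": 0,"z": 1.5,"rx": 0,"ry": 0,"rz": 0,"fingers": 0.1},{"x": 0,"y": 0,"z": 1.5,"rx": 0,"ry": 0,"rz": 0,"fingers": 0.1},{"x": 0,"y": 0,"z": 1.5,"rx": 0,"ry": 0,"rz": 0,"fingers": 0.1}]}}

```text
time_s: 9.12
tool_pos: [0.4644, 0.0633, 0.163]
tool_rot: [-180.0, 0.0, 83.4]
force: [0.5, -0.5, 0.2]
grip_width: 0.039
grasp_force: 0.0
```

Run:
```python
from cell import vision,sensors
from h import *
c=vision.read_camera("side");o=sensors.get_obs()
cv2.imwrite("pics/s4.png",cv2.resize(c["image"][130:270,220:400],(0,0),fx=3.5,fy=3.5,interpolation=2)[:,:,::-1])
print(o["time_s"],o["tool_pos"],o["force"],o["grip_width"])
```

```text
9.175 [0.46446582 0.06327949 0.16301186] [0.59390183 0.38667593 0.01136809] 0.03944084804881589
```

View pics/s4.png

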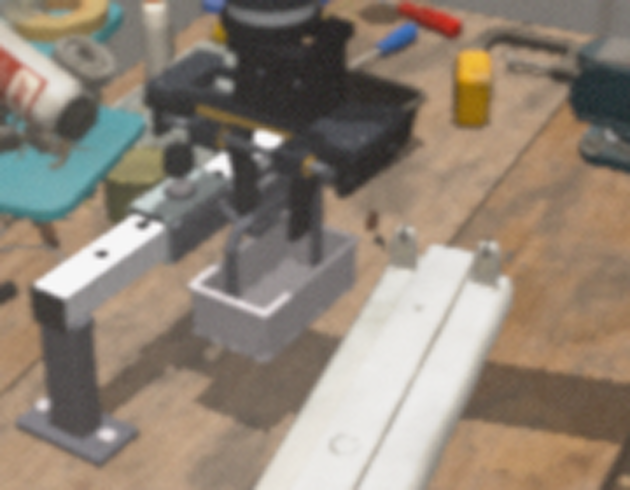

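The basket hangs level on both prongs, the fingers are clear of the bar, and the wrist force is back to about zero. Next I'll raise the tool, move over the knob and come down around it.

Run:
```python
from cell import sensors
from h import *
o=sensors.get_obs()
for z in (.26,.172): print(rel(o,rack([.0005,0,z]),83.4))
```

```text
(array([ -2.2,  95.3, -97. ]), array([0.    , 0.0001, 0.0001]))
(array([-2.2, 95.3, -9. ]), array([0.    , 0.0001, 0.0001]))
```

Call:
{"api": "drive_tool", "payload": {"moves": [{"x": 0,"y": 0,"z": -5,"rx": 0,"ry": 0,"rz": 0,"fingers": 0.1},{"x": 0,"y": 0,"z": -20,"rx": 0,"ry": 0,"rz": 0,"fingers": 0.1},{"x": 0,"y": 0,"z": -45,"rx": 0,"ry": 0,"rz": 0,"fingers": 0.1},{"x": 0,"y": 0,"z": -75,"rx": 0,"ry": 0,"rz": 0,"fingers": 0.1},{"x": -1,"y": 10,"z": -97,"rx": 0,"ry": 0,"rz": 0,"fingers": -0.4},{"x": -2.2,"y": 40,"z": -97,"rx": 0,"ry": 0,"rz": 0,"fingers": -0.4},{"x": -2.2,"y": 75,"z": -97,"rx": 0,"ry": 0,"rz": 0,"fingers": -0.4},{"x": -2.2,"y": 95.3,"z": -97,"rx": 0,"ry": 0,"rz": 0,"fingers": -0.4},{"x": -2.2,"y": 95.3,"z": -97,"rx": 0,"ry": 0,"rz": 0,"fingers": -0.4},{"x": -2.2,"y": 95.3,"z": -97,"rx": 0,"ry": 0,"rz": 0,"fingers": -0.4}]}}

```text
time_s: 10.42
tool_pos: [0.5583, 0.0506, 0.2605]
tool_rot: [-180.0, 0.0, 83.4]
force: [0.4, 0.3, 0.0]
grip_width: 0.061
grasp_force: 0.0
```

Run:
```python
from cell import vision,sensors
from h import *
c=vision.read_camera("wrist");o=sensors.get_obs();s=vision.read_camera("side")
print("pred knob top px",proj(c,rack([0,0,.193])),o["tool_pos"],o["tool_rot"],o["force"])
a=cv2.resize(c["image"],(400,300));b=cv2.resize(s["image"][130:270,220:400],(400,300),interpolation=2)
cv2.imwrite("pics/w5.png",np.hstack([a,b])[:,:,::-1])
```

```text
pred knob top px [275.06179961 229.56243816] [0.55817109 0.05054672 0.26055652] [1.79987763e+02 3.77427555e-02 8.34420418e+01] [-0.21039662  0.03190244 -0.26541932]
```

View pics/w5.png

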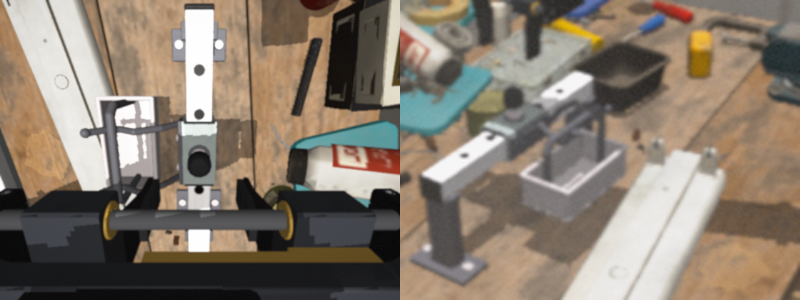

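The left picture shows the knob top near (200,160), which is about (280,224) at full size. The right picture shows the basket hanging well. The knob is a few pixels off my prediction, so I'll measure its top and the tube edges.

Run:
```python
from cell import vision,sensors
from h import *
c=vision.read_camera("wrist");im=c["image"];g=im.min(2)
for th in (25,35,45):
  for k in blobs(im,im.max(2)<th,258,195,305,256)[:2]:
    (u,v),r=cv2.minEnclosingCircle(k);print(th,cv2.contourArea(k),u,v,r,cv2.boundingRect(k))
k=blobs(im,g>150,255,10,305,170)[0];r=cv2.minAreaRect(k);print("tube",r)
for v in (40,80,130):
    xs=np.where(g[v,255:305]>150)[0]+255; print(v,xs.min(),xs.max(),unrack(ray(c,((xs.min()+xs.max())/2,v),.145)))
# holes
for k in blobs(im,im.max(2)<70,265,60,295,175,8): 
    (u,v),r=cv2.minEnclosingCircle(k);print("hole",u,v,r,unrack(ray(c,(u,v),.145)))
```

```text
25 90.5 278.0 221.5 13.238302230834961 (265, 213, 27, 12)
35 789.0 278.9049072265625 228.8311004638672 16.896610260009766 (264, 212, 31, 34)
45 827.5 278.4047546386719 229.04762268066406 17.329530715942383 (264, 212, 31, 35)
tube ((279.5, 91.0), (156.0, 49.0), 90.0)
40 255 299 [0.00120914 0.13764417]
80 255 304 [0.0032477  0.10912806]
130 260 297 [0.00256291 0.07052011]
```

Call:
{"api": "drive_tool", "payload": {"moves": [{"x": 0,"y": 1,"z": 30,"rx": 0,"ry": 0,"rz": 0,"fingers": -0.4},{"x": 0,"y": 1,"z": 58,"rx": 0,"ry": 0,"rz": 0,"fingers": -0.4},{"x": 0,"y": 1,"z": 77,"rx": 0,"ry": 0,"rz": 0,"fingers": -0.4},{"x": 0,"y": 1,"z": 86,"rx": 0,"ry": 0,"rz": 0,"fingers": -0.2},{"x": 0,"y": 1,"z": 88.5,"rx": 0,"ry": 0,"rz": 0,"fingers": 0.1},{"x": 0,"y": 1,"z": 88.5,"rx": 0,"ry": 0,"rz": 0,"fingers": 0.3},{"x": 0,"y": 1,"z": 88.5,"rx": 0,"ry": 0,"rz": 0,"fingers": 0.5},{"x": 0,"y": 1,"z": 88.5,"rx": 0,"ry": 0,"rz": 0,"fingers": 0.6},{"x": 0,"y": 1,"z": 88.5,"rx": 0,"ry": 0,"rz": 0,"fingers": 0.6},{"x": 0,"y": 1,"z": 88.5,"rx": 0,"ry": 0,"rz": 0,"fingers": 0.6}], "force": 6}}

```text
time_s: 11.82
tool_pos: [0.5597, 0.0503, 0.1722]
tool_rot: [-180.0, 0.0, 83.4]
force: [-3.3, -0.2, 5.8]
grip_width: 0.0265
grasp_force: 6.0
```

Call:
{"api": "drive_tool", "payload": {"moves": [{"x": 0,"y": -0.5,"z": 0,"rx": 0,"ry": 0,"rz": 0,"fingers": 0.8},{"x": 0,"y": -0.5,"z": 0,"rx": 0,"ry": 0,"rz": 0,"fingers": 0.8},{"x": 0,"y": -0.5,"z": -3,"rx": 0,"ry": 0,"rz": 0,"fingers": 0.8},{"x": 0,"y": -0.5,"z": -7,"rx": 0,"ry": 0,"rz": 0,"fingers": 0.8},{"x": 0,"y": -0.5,"z": -11,"rx": 0,"ry": 0,"rz": 0,"fingers": 0.8},{"x": 0,"y": -0.5,"z": -14,"rx": 0,"ry": 0,"rz": 0,"fingers": 0.8},{"x": 0,"y": -0.5,"z": -15,"rx": 0,"ry": 0,"rz": 0,"fingers": 0.8},{"x": 0,"y": -0.5,"z": -15,"rx": 0,"ry": 0,"rz": 0,"fingers": 0.8},{"x": 0,"y": -0.5,"z": -15,"rx": 0,"ry": 0,"rz": 0,"fingers": 0.8}], "force": 35}}

```text
time_s: 12.95
tool_pos: [0.5594, 0.0502, 0.1864]
tool_rot: [180.0, -0.0, 83.4]
force: [3.6, 1.4, -7.3]
grip_width: 0.0253
grasp_force: 35.0
```

Call:
{"api": "drive_tool", "payload": {"moves": [{"x": -0.5,"y": 0,"z": 0,"rx": 0,"ry": 0,"rz": 0,"fingers": 0.8},{"x": -2,"y": 0,"z": 0,"rx": 0,"ry": 0,"rz": 0,"fingers": 0.8},{"x": -4.5,"y": 0,"z": 0,"rx": 0,"ry": 0,"rz": 0,"fingers": 0.8},{"x": -8,"y": 0,"z": 0,"rx": 0,"ry": 0,"rz": 0,"fingers": 0.8},{"x": -12,"y": 0,"z": 0,"rx": 0,"ry": 0,"rz": 0,"fingers": 0.8},{"x": -16,"y": 0,"z": 0,"rx": 0,"ry": 0,"rz": 0,"fingers": 0.8},{"x": -20,"y": 0,"z": 0,"rx": 0,"ry": 0,"rz": 0,"fingers": 0.8},{"x": -24,"y": 0,"z": 0,"rx": 0,"ry": 0,"rz": 0,"fingers": 0.8},{"x": -28,"y": 0,"z": 0,"rx": 0,"ry": 0,"rz": 0,"fingers": 0.8},{"x": -32,"y": 0,"z": 0,"rx": 0,"ry": 0,"rz": 0,"fingers": 0.8},{"x": -36,"y": 0,"z": 0,"rx": 0,"ry": 0,"rz": 0,"fingers": 0.8},{"x": -40,"y": 0,"z": 0,"rx": 0,"ry": 0,"rz": 0,"fingers": 0.8},{"x": -44,"y": 0,"z": 0,"rx": 0,"ry": 0,"rz": 0,"fingers": 0.8},{"x": -47,"y": 0,"z": 0,"rx": 0,"ry": 0,"rz": 0,"fingers": 0.8},{"x": -49,"y": 0,"z": 0,"rx": 0,"ry": 0,"rz": 0,"fingers": 0.8},{"x": -50,"y": 0,"z": 0,"rx": 0,"ry": 0,"rz": 0,"fingers": 0.8},{"x": -50,"y": 0,"z": 0,"rx": 0,"ry": 0,"rz": 0,"fingers": 0.8},{"x": -50,"y": 0,"z": 0,"rx": 0,"ry": 0,"rz": 0,"fingers": 0.8}]}}

```text
time_s: 15.2
tool_pos: [0.5537, 0.0003, 0.1865]
tool_rot: [180.0, 0.0, 83.4]
force: [3.8, 0.6, -7.8]
grip_width: 0.0253
grasp_force: 35.0
```

Run:
```python
from cell import vision,sensors
from h import *
o=sensors.get_obs();s=vision.read_camera("side")
print(unrack(o["tool_pos"]),unrack([.5594,.0502]),o["tool_pos"],o["force"],o["grip_width"])
cv2.imwrite("pics/s6.png",cv2.resize(s["image"][130:270,220:400],(0,0),fx=3.5,fy=3.5,interpolation=2)[:,:,::-1])
```

```text
[ 0.0010332 -0.0501601] [0.00099337 0.00011494] [5.53661094e-01 2.53569508e-04 1.86506209e-01] [ 3.83139623  0.61510031 -7.785381  ] 0.025304856845545946
```

View pics/s6.png

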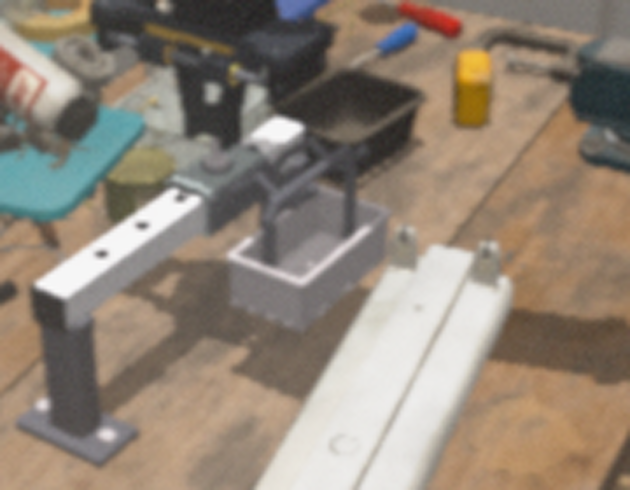

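The sleeve is 50 mm along and the basket is still hanging level. Next I'll lower the pin.

Call:
{"api": "drive_tool", "payload": {"moves": [{"x": 0,"y": 0,"z": 2,"rx": 0,"ry": 0,"rz": 0,"fingers": 0.8},{"x": 0,"y": 0,"z": 4,"rx": 0,"ry": 0,"rz": 0,"fingers": 0.8},{"x": 0,"y": 0,"z": 6,"rx": 0,"ry": 0,"rz": 0,"fingers": 0.8},{"x": 0,"y": 0,"z": 6,"rx": 0,"ry": 0,"rz": 0,"fingers": 0.8}]}}

```text
time_s: 15.75
tool_pos: [0.5537, 0.0003, 0.1805]
tool_rot: [180.0, 0.0, 83.4]
force: [4.5, -0.2, -6.4]
grip_width: 0.0254
grasp_force: 35.0
```

Call:
{"api": "drive_tool", "payload": {"moves": [{"x": 0,"y": 0,"z": 2,"rx": 0,"ry": 0,"rz": 0,"fingers": 0.8},{"x": 0,"y": 0,"z": 4,"rx": 0,"ry": 0,"rz": 0,"fingers": 0.8},{"x": 0,"y": 0,"z": 6,"rx": 0,"ry": 0,"rz": 0,"fingers": 0.8},{"x": 0,"y": 0,"z": 8,"rx": 0,"ry": 0,"rz": 0,"fingers": 0.8},{"x": 0,"y": 0,"z": 8.5,"rx": 0,"ry": 0,"rz": 0,"fingers": 0.8},{"x": 0,"y": 0,"z": 8.5,"rx": 0,"ry": 0,"rz": 0,"fingers": 0.8},{"x": 0,"y": 0,"z": 8.5,"rx": 0,"ry": 0,"rz": 0,"fingers": 0.8}]}}

```text
time_s: 16.62
tool_pos: [0.5537, 0.0004, 0.1723]
tool_rot: [180.0, 0.0, 83.4]
force: [2.3, -1.1, -2.4]
grip_width: 0.0255
grasp_force: 35.0
```

Call:
{"api": "drive_tool", "payload": {"moves": [{"x": 0,"y": 0,"z": 0.6,"rx": 0,"ry": 0,"rz": 0,"fingers": 0.8},{"x": 0,"y": 0,"z": 0.8,"rx": 0,"ry": 0,"rz": 0,"fingers": 0.8},{"x": 0,"y": 0,"z": 0.8,"rx": 0,"ry": 0,"rz": 0,"fingers": 0.8},{"x": 0,"y": 0,"z": 0.8,"rx": 0,"ry": 0,"rz": 0,"fingers": 0.8},{"x": 0,"y": 0,"z": 0.8,"rx": 0,"ry": 0,"rz": 0,"fingers": 0.8}]}}

```text
time_s: 17.25
tool_pos: [0.5538, 0.0003, 0.1722]
tool_rot: [180.0, 0.0, 83.4]
force: [-0.4, -0.7, 4.5]
grip_width: 0.0254
grasp_force: 35.0
```

Run:
```python
from cell import vision,sensors
from h import *
s=vision.read_camera("side");o=sensors.get_obs()
print(unrack(o["tool_pos"]),o["tool_pos"],o["force"],o["grip_width"],o["grasp_force"],np.abs(o["joint_velocities"]).max())
cv2.imwrite("pics/s7.png",cv2.resize(s["image"][130:270,220:400],(0,0),fx=3.5,fy=3.5,interpolation=2)[:,:,::-1])
```

```text
[ 0.00115825 -0.05000658] [5.53802955e-01 3.91697557e-04 1.72210229e-01] [ 0.26000974 -1.67131454  5.98408536] 0.025489932379206402 35.00107962130642 0.13842052308342936
```

View pics/s7.png

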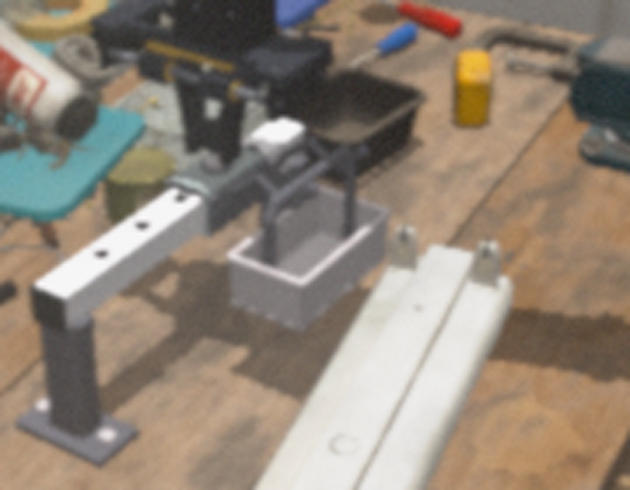

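The last 0.8 mm of push did not move the tool and the force turned positive, so the pin is seated. The knob is gripped at 35 N, the sleeve is at −50.0 mm, and the basket hangs level and clear of the arm. I'm handing it in.

```bash
python3 -c "
from cell import workorder
print(workorder.sign_off())"
```

```text
the job is handed in; nothing more can be done
None
```

The job is handed in (no verdict was returned): the basket hangs on the twin hook, the sleeve is one hole over toward the open bin (50 mm by the tool position), the pin is pressed home, and the fingers still hold the knob at 35 N.

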